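# Fit the splash guard to the takoyaki griddle

## Robot

A 7-joint arm with a two-finger parallel gripper is mounted at the origin on the work surface. World frame = base frame: x ahead of the robot, y to its left, z up, the work surface at z = 0. Lengths are in m, angles in rad, forces in N, time in s.
With the tool pointing down it reaches from about 0.35 to 0.9 m from the base axis. Payload 19.9 kg.
Tool frame: the origin (TCP) lies between the finger pads; the fingertips stand 19 mm ahead of it and the grasp point (between the pads) is the TCP; z points along the fingers, y is the direction in which the jaws open and shut (so a half turn about z gives the same grasp; the last joint's range is limited). The gripper opens to 94 mm and grips with 3 to 60 N. Pads are 16 mm wide; open, the fingers measure 119 mm over their backs; the gripper's body (75 mm by 177 mm) begins 78 mm behind the grasp point.
Start: joints at [-1.252, 0.417, -0.01, 1.614, 0.005, 1.111, -0.053], TCP at [0.221, 0.585, 0.224] pointing down, gripper open.
Joint ranges: [-2.81, 2.81], [-0.39, 2.02], [-1.27, 1.25], [0.06, 2.57], [-1.19, 4.33], [0.19, 2], [-2.82, 2.82]. Speed limits (rad/s): [1.89, 1.89, 2.39, 2.39, 3.01, 3.01, 3.01].

## Interface

Orientations are given as a 3x3 rotation matrix whose columns are the frame's x, y, z axes.
In Python, from rig import robot gives the robot as it stands. Calls block until the motion is done:
- robot.move_ptp(position, orientation): joint-space move of the TCP to a pose.
- robot.move_linear(position, velocity=0.15, frame=None, threshold=None): straight line of the TCP; frame=None keeps the orientation; velocity is the mean speed in m/s. With threshold (N) it stops when the force on the tool has changed by that much, and returns True; else False.
- robot.goto_joints(angles): joint-space move.
- robot.gripper_to(opening): finger opening in m; the grip force is fixed at half the most; returns when the fingers have stopped.
- robot.pause(seconds).
- robot.ik(position, orientation): joint angles nearest the present ones, or None.
- robot.get_state(): the state.
- robot.grab_frame(name): name is "side" or "top" or "wrist"; returns the picture (384x512x3 uint8, red, green, blue); there is no depth.
- robot.camera_info(name): a dict with "fx", "fy", "cx", "cy" (pixels), "dist" ([k1, k2, p1, p2, k3] as OpenCV has them; the pictures are not rectified), "rvec" (rotation vector, rad) and "tvec" (3), from world to camera coordinates, as OpenCV has them. Camera axes: x right, y down, z forward; pixel columns grow to the right and rows downward; lengths in m; the calibration is good to about 2 mm. A picture is of the moment at which its call begins: read the wrist's pose just before it. camera_info takes no time and is no camera call; for the wrist camera it gives the pose at the moment of the call.
A pose or a line that the arm cannot do raises robot.PlanningError and nothing moves.
- robot.sign_off(): hands the job in, once; it reports no verdict.
The state is a dict: "time": time; "qpos": joint angles; "joint_vel": joint speeds; "effort": joint torques, N m; "ee_pos": TCP position; "tool_rot": TCP orientation; "force": force on the tool from outside, world axes, zero at the start; "moment": the same for the moment, N m; "opening": finger opening in m.
Only numpy, scipy, OpenCV 4.12 (cv2) and the standard library are available. Lean on these libraries where they do the work, as an engineer would, in place of code of your own. Each camera call takes 0.05 s, during which the arm holds its last target. There are 200 camera calls.

## Task

Take the stainless-steel splash guard with the black grip out of the blue drying rack and slide it down, upright, into the red channel on the side of the takoyaki griddle until it stands fully home on the channel's floor, then let go. Lower it in, do not drop it: keep hold until its lower edge is well inside the channel. Leave the white and the wooden board standing in their rack slots.

Things in the scene. Friction and masses are not known exactly. Their poses are not given: they have to be found in the camera images.
- guard: Loose steel splash guard, 0.35 kg: upright panel 150 long (x) x 8 thick (y) x 140 mm high (z up), black grip 70 x 16 x 34 mm on the middle of its top edge (174 mm in all): pinch it across y, 157 mm above the origin. Origin: centre of the lower edge. Both ways round alike. Stands in one of 3 slots of a blue rack on the robot's right: slot floor 8, walls 48 mm above the table; lifts straight up.
- channel (a point): Centre of the floor of the red guard channel fixed to the right (-y) side of the fixed griddle (340 x 240 mm, dimpled black top 90 mm above the table, 30 mm from this point on the +y side). Runs along x, 15 mm wide (y), 188 mm long between closed ends, open upward (z). Floor 30 mm above the table; walls rise straight 45 mm, then lips flare to a 34 mm mouth 60 mm above the floor.
- white_board: Bystander: loose white plastic chopping board, 150 (x) x 12 (y) x 120 mm high, no grip, standing in another slot of the rack; its top is 128 mm above the table. Origin: centre of its lower edge. The rack's slots are parallel, 65 mm apart, and any slab may be in any of them.
- wood_board: Bystander: loose brown wooden board, 150 (x) x 14 (y) x 110 mm high, no grip, standing in another slot of the rack; its top is 118 mm above the table. Origin: centre of its lower edge. A sauce bottle 150 mm tall and a steel cup stand on the table beyond the rack and griddle, clear of the work.

How it is judged:
By the outcome, as a careful person would: the job done as asked, in the order asked, and still so for the second after the job is handed in, with the robot touching nothing.
It also fails if it takes over 42 s, if anything falls off the work surface, if the arm or the gripper's body presses on something with over 40 N, if the wrist force passes 120 N, or if a joint passes its speed limit or range.

## Working session

There is one attempt and no reset: what is moved stays moved. The work goes in short steps, each a Python script; the robot and the scene stay as the last script left them, time stands still between calls to the robot, and variables do not carry over. Pictures are saved under pics/ and viewed, about 8 in all and at most 12, crops included, and the job is handed in when it is done.

```bash
ls; mkdir -p pics; cat > h.py <<'E'
import numpy as np, cv2
from rig import robot
def ray(px,ci):
    K=np.array([[ci["fx"],0,ci["cx"]],[0,ci["fy"],ci["cy"]],[0,0,1.]])
    u=cv2.undistortPoints(np.array(px,float).reshape(-1,1,2),K,np.array(ci["dist"],float)).reshape(-1,2)
    R=cv2.Rodrigues(np.array(ci["rvec"],float))[0]; t=np.array(ci["tvec"],float).ravel()
    d=np.c_[u,np.ones(len(u))]@R
    return -R.T@t, d
def plane(px,ci,z):
    o,d=ray(px,ci); return o+d*((z-o[2])/d[:,2])[:,None]
def tri(p1,c1,p2,c2):
    o1,d1=ray(p1,c1);o2,d2=ray(p2,c2);out=[]
    for a,b in zip(d1,d2):
        s=np.linalg.lstsq(np.c_[a,-b],o2-o1,rcond=None)[0]
        A=o1+s[0]*a;B=o2+s[1]*b; out.append(np.r_[(A+B)/2,np.linalg.norm(A-B)])
    return np.array(out)
def save(im,n): cv2.imwrite('pics/'+n,cv2.cvtColor(im,cv2.COLOR_RGB2BGR))
E
python3 - <<'E'
from h import *
for n in("top","side"):
    save(robot.grab_frame(n),n+'0.png'); ci=robot.camera_info(n); print(n,ray([[256,192]],ci),ci)
s=robot.get_state();print(s['time'],s['ee_pos'],s['tool_rot'],s['opening'])
E
```

```text
pics
top (array([ 0.36527786, -0.07037463,  1.02174389]), array([[ 0.1996891 , -0.0307742 , -0.97941322]])) {'fx': 460.43096195924875, 'fy': 460.43096195924875, 'cx': 252.86553415986802, 'cy': 194.37901844476298, 'dist': array([-0.0912188,  0.       ,  0.       ,  0.       ,  0.       ]), 'rvec': array([ 2.15621169, -2.10453599,  0.23733518]), 'tvec': array([-0.10759928,  0.55439433,  0.92919879])}
side (array([ 1.15690834, -0.24783426,  0.73975297]), array([[-0.63906071,  0.17628638, -0.74877685]])) {'fx': 445.2547401424457, 'fy': 445.2547401424457, 'cx': 250.9949436258584, 'cy': 190.22490299973398, 'dist': array([-0.17418103,  0.        ,  0.        ,  0.        ,  0.        ]), 'rvec': array([ 1.95576184,  1.55722961, -0.57384427]), 'tvec': array([-0.03831547, -0.39103385,  1.33892406])}
0.1 [0.22054171 0.58447778 0.22391262] [[-9.35625243e-01  3.52994787e-01 -2.92855833e-04]
 [ 3.52994898e-01  9.35624694e-01 -1.01670759e-03]
 [-8.48893282e-05 -1.05463390e-03 -9.99999440e-01]] 0.09425765854539835
```

View pics/top0.png

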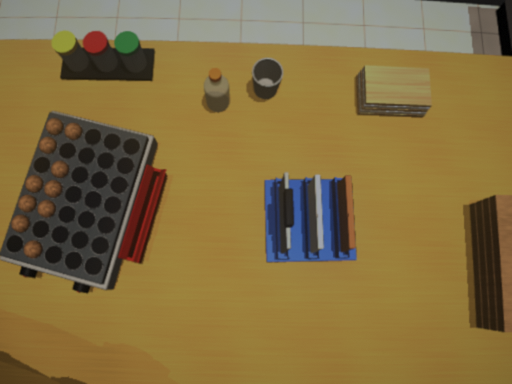

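View pics/side0.png

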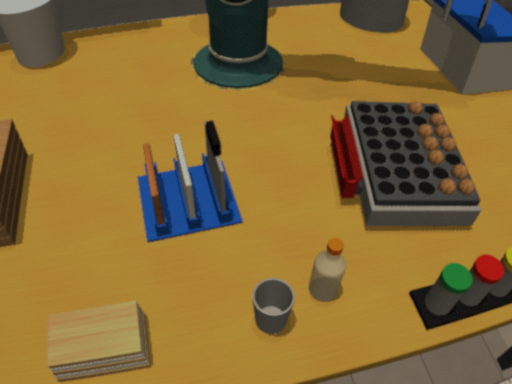

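The top view shows the guard (black grip at about (288,208)) in the left slot, white board at (319,212), wood at (346,215), and the red channel at about (145,215), turned about 17°. In the side view the grip is at (213,138) and the channel at (345,157).

```bash
python3 - <<'E'
from h import *
T=cv2.imread('pics/top0.png');S=cv2.imread('pics/side0.png')
ct,cs=robot.camera_info("top"),robot.camera_info("side")
def blob(I,f,roi):
    x0,y0,x1,y1=roi; m=np.zeros(I.shape[:2],np.uint8); m[y0:y1,x0:x1]=f(I[y0:y1,x0:x1].astype(int))
    n,l,st,c=cv2.connectedComponentsWithStats(m); k=1+np.argmax(st[1:,4])
    pts=np.argwhere(l==k)[:,::-1]; return cv2.minAreaRect(pts.astype(np.float32)),st[k],pts
dark=lambda a:(a.max(2)<60)
red=lambda a:((a[...,2]>60)&(a[...,2]>2.5*a[...,1])&(a[...,2]>2.5*a[...,0]))
for nm,f,rt,rs in(("grip",dark,(280,180,296,240),(200,115,225,165)),("chan",red,(110,150,180,270),(320,105,370,205))):
    for I,r in((T,rt),(S,rs)):
        R,st,p=blob(I,f,r); print(nm,R,st); print(cv2.boxPoints(R).round(1).tolist())
vis=np.hstack([cv2.resize(T[145:270,105:305],None,fx=3,fy=3,interpolation=2)])
cv2.imwrite('pics/tc.png',vis)
v2=cv2.resize(S[100:220,190:390],None,fx=4,fy=4,interpolation=2);cv2.imwrite('pics/sc.png',v2)
E
```

```text
grip ((286.0, 209.5), (59.0, 12.0), 90.0) [280 180  13  60 585]
[[280.0, 180.0], [292.0, 180.0], [292.0, 239.0], [280.0, 239.0]]
grip ((212.70901489257812, 142.93426513671875), (42.27643585205078, 12.644497871398926), 87.79740142822266) [206 122  14  43 425]
[[205.60000610351562, 122.0999984741211], [218.1999969482422, 121.5999984741211], [219.8000030517578, 163.8000030517578], [207.1999969482422, 164.3000030517578]]
chan ((142.07525634765625, 213.60986328125), (21.87871551513672, 96.45767974853516), 16.927513122558594) [ 118  165   47   97 1732]
[[117.5999984741211, 256.6000061035156], [145.6999969482422, 164.3000030517578], [166.60000610351562, 170.6999969482422], [138.5, 262.8999938964844]]
chan ((347.4802551269531, 156.16966247558594), (82.09334564208984, 23.07002830505371), 81.38435363769531) [ 332  116   31   82 1231]
[[329.8999938964844, 117.30000305175781], [352.70001220703125, 113.9000015258789], [365.0, 195.0], [342.20001220703125, 198.5]]
```

View pics/tc.png

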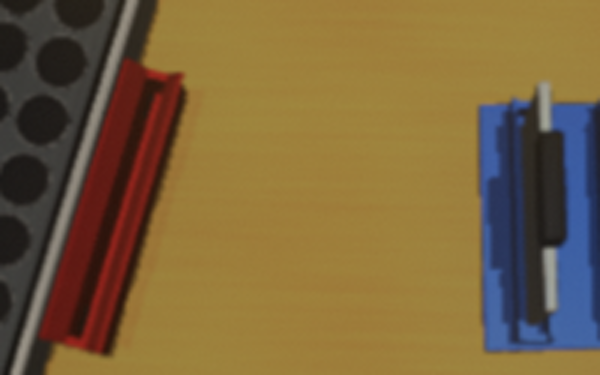

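View pics/sc.png

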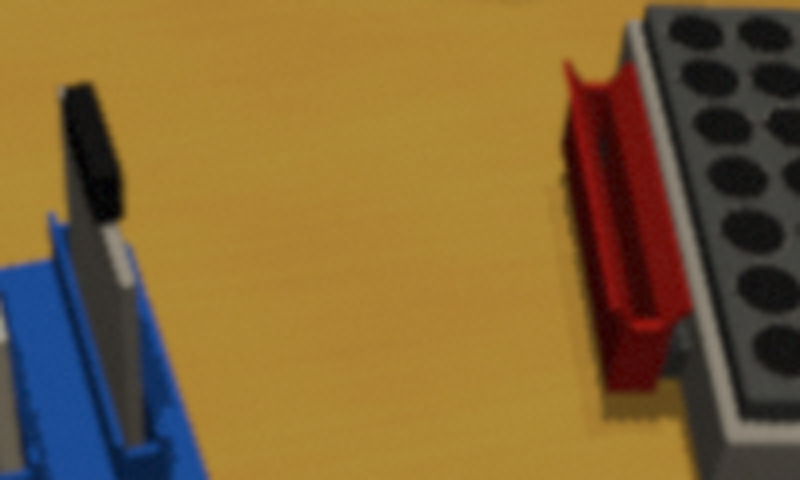

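Crops: grip top ends in top view at (288.7,189) and (289.3,226.7); channel mouth corners in top at (166,169.3),(141.7,263.3),(147.3,164.3),(118.3,258.3). Side: mouth corners about (331.7,115.5),(348,115.5),(362.5,178),(343,180.5).

```bash
python3 - <<'E'
from h import *
ct,cs=robot.camera_info("top"),robot.camera_info("side")
gt=[[288.7,189],[289.3,226.7]];gs=[[218,144.5],[209.7,122]]
print("grip +x,-x\n",tri(gt,ct,gs,cs).round(4)); print(plane(gt,ct,.182).round(4))
t=np.array([[183,73],[127,58],[110,355],[40,340]])/3+[105,145]
s=np.array([[613,322],[690,312],[567,62],[632,62]])/4+[190,100]
q=tri(t,ct,s,cs);print("chan",q.round(4));p=plane(t,ct,.09);print(p.round(4),p.mean(0))
a=(p[:2].mean(0)-p[2:].mean(0));print(np.degrees(np.arctan2(a[1],a[0])))
g=plane(gt,ct,.182);g=g.mean(0);print(g)
for yaw in (-.0,):
  for P,y in((g[:2],0.02),(p.mean(0)[:2],np.arctan2(a[1],a[0]))):
   for k in(0,np.pi):
    c,s_=np.cos(y+k),np.sin(y+k);R=np.array([[c,s_,0],[s_,-c,0],[0,0,-1.]])
    for z in(.165,.40): print(P,k,z,robot.ik([P[0],P[1],z],R))
E
```

```text
grip +x,-x
 [[ 5.453e-01 -1.574e-01  1.763e-01  2.100e-03]
 [ 4.741e-01 -1.602e-01  1.736e-01  2.000e-04]]
[[ 0.5439 -0.1578  0.182 ]
 [ 0.473  -0.1594  0.182 ]]
chan [[6.010e-01 9.050e-02 7.900e-02 2.000e-04]
 [6.090e-01 1.291e-01 8.610e-02 4.000e-04]
 [4.047e-01 1.320e-01 8.700e-02 9.700e-03]
 [4.119e-01 1.756e-01 8.650e-02 5.000e-04]]
[[0.5983 0.0887 0.09  ]
 [0.608  0.1284 0.09  ]
 [0.4031 0.1267 0.09  ]
 [0.4117 0.1744 0.09  ]] [0.50526842 0.12955363 0.09      ]
-12.109671763260602
[ 0.50844824 -0.15858981  0.182     ]
[ 0.50844824 -0.15858981] 0 0.165 [-0.55924858  0.52180158  1.04838418  1.92632787 -0.53664326  1.00638197
 -0.81742899]
[ 0.50844824 -0.15858981] 0 0.4 [-0.68869072  0.23160261  1.1282972   1.61450287 -0.21107827  1.42960771
 -1.09160865]
[ 0.50844824 -0.15858981] 3.141592653589793 0.165 [-0.35534481  0.4022042   0.7451427   1.92131367 -0.33378914  0.94443812
  2.13987248]
[ 0.50844824 -0.15858981] 3.141592653589793 0.4 [-0.61039361  0.2003361   1.01333694  1.61304294 -0.17155468  1.42369427
  2.01001914]
[0.50526842 0.12955363] 0 0.165 [-0.88787734  0.36980884  0.7055427   1.94662747 -0.29680561  0.92957418
 -1.81787436]
[0.50526842 0.12955363] 0 0.4 [-0.89303887  0.12264768  0.65313047  1.63101328 -0.07534462  1.4134343
 -2.01386434]
[0.50526842 0.12955363] 3.141592653589793 0.165 [-0.57089965  0.31228248  0.31063798  1.93711054 -0.11925752  0.90971297
  1.15847965]
[0.50526842 0.12955363] 3.141592653589793 0.4 [-0.61549625  0.11145266  0.33925967  1.62325394 -0.03748612  1.4132995
  1.08713994]
```

```bash
cat >> h.py <<'E'
def rot(y): # yaw of the tool x axis, tool down
    c,s=np.cos(y),np.sin(y); return np.array([[c,s,0],[s,-c,0],[0,0,-1.]])
E
python3 - <<'E'
from h import *
robot.goto_joints([0.3,0.2,0,1.614,0,1.328,1.9])
robot.move_ptp([.508,-.159,.33],rot(np.pi+.02))
s=robot.get_state();print(s['time'],s['ee_pos'],s['qpos'])
ci=robot.camera_info("wrist");im=robot.grab_frame("wrist");save(im,'w1.png');print(ray([[256,192]],ci))
import pickle;pickle.dump(ci,open('w1.pkl','wb'))
E
```

```text
3.3583 [ 0.50779312 -0.15745938  0.32958261] [ 0.26235813  0.16568246 -0.02218406  1.70708754  0.00364021  1.26972625
  1.83260666]
(array([ 0.43333958, -0.15806004,  0.49009785]), array([[ 0.26044588,  0.0177275 , -0.96543319]]))
```

View pics/w1.png

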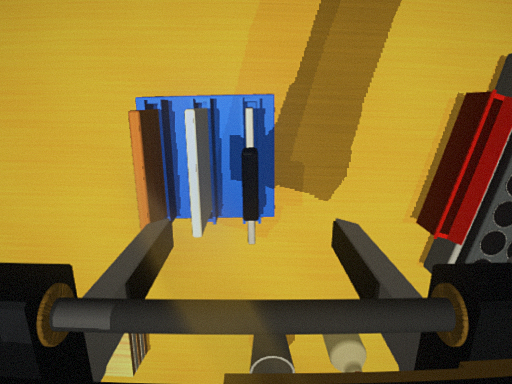

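Wrist view: black grip at (250,184), steel top edge ends at (249,108) and (252,243), centred between the fingers; red channel at (465,165).

```bash
python3 - <<'E'
from h import *
import pickle
ci=pickle.load(open('w1.pkl','rb'));I=cv2.imread('pics/w1.png').astype(int)
m=np.zeros(I.shape[:2],np.uint8);m[140:230,238:262]=I[140:230,238:262].max(2)<45
n,l,st,c=cv2.connectedComponentsWithStats(m);k=1+np.argmax(st[1:,4]);p=np.argwhere(l==k)[:,::-1].astype(np.float32)
R=cv2.minAreaRect(p);print(R,st[k])
for r in(115,130,160,180,200,215,230,240):
    row=I[r,236:268]; print(r,row.max(1).tolist())
for z in(.182,):print(plane([[250,st[k][1]],[250,st[k][1]+st[k][3]],R[0]],ci,z).round(4))
print("steel",plane([[249,108],[252,243.5]],ci,.148).round(4))
T=robot.camera_info("top");print(tri([R[0]],ci,[[289.0,207.8]],T).round(4))
E
```

```text
((249.5, 183.5), (71.0, 15.0), 90.0) [ 242  148   16   72 1075]
115 [217, 217, 216, 217, 223, 229, 210, 147, 90, 122, 198, 222, 213, 211, 210, 207, 164, 110, 120, 121, 114, 115, 123, 127, 122, 118, 122, 123, 180, 224, 216, 213]
130 [217, 212, 212, 210, 222, 226, 229, 182, 105, 111, 177, 218, 211, 209, 208, 210, 183, 116, 126, 117, 111, 109, 125, 124, 122, 123, 125, 122, 119, 179, 221, 217]
160 [119, 126, 120, 124, 124, 88, 32, 26, 29, 28, 29, 29, 24, 32, 27, 30, 32, 38, 26, 28, 27, 44, 101, 127, 123, 118, 121, 123, 120, 121, 121, 119]
180 [173, 135, 129, 125, 133, 108, 49, 20, 26, 26, 24, 33, 29, 31, 30, 29, 30, 24, 31, 29, 19, 28, 83, 121, 123, 123, 122, 121, 121, 119, 121, 118]
200 [199, 199, 201, 201, 206, 211, 158, 39, 22, 22, 35, 26, 31, 28, 26, 36, 28, 26, 32, 34, 32, 29, 58, 110, 128, 119, 124, 117, 118, 114, 168, 207]
215 [202, 205, 203, 198, 203, 207, 164, 56, 33, 34, 29, 39, 32, 35, 38, 31, 31, 27, 34, 34, 30, 38, 58, 104, 172, 208, 210, 205, 207, 205, 202, 205]
230 [205, 211, 207, 208, 209, 211, 210, 206, 209, 211, 211, 183, 170, 189, 191, 189, 191, 176, 159, 184, 213, 215, 211, 211, 209, 213, 204, 209, 212, 211, 209, 208]
240 [203, 211, 207, 207, 206, 210, 212, 211, 204, 214, 210, 176, 142, 174, 186, 185, 188, 175, 155, 171, 213, 210, 209, 215, 208, 210, 214, 207, 209, 210, 208, 211]
[[ 0.4737 -0.1591  0.182 ]
 [ 0.5455 -0.1577  0.182 ]
 [ 0.5081 -0.1589  0.182 ]]
steel [[ 0.4373 -0.1611  0.148 ]
 [ 0.586  -0.1548  0.148 ]]
[[ 0.5088 -0.1589  0.179   0.    ]]
```

```bash
python3 - <<'E'
from h import *
robot.move_ptp([.510,-.1582,.25],rot(np.pi+.035))
print(robot.move_linear([.510,-.1582,.165],velocity=.1,threshold=12))
s=robot.get_state();print(s['ee_pos'],s['force'])
robot.gripper_to(0.0)
s=robot.get_state();print(s['opening'],s['force'],s['ee_pos'])
robot.move_linear([.510,-.1582,.32],velocity=.1)
s=robot.get_state();print(s['time'],s['opening'],s['force'],s['moment'],s['ee_pos'])
# above channel
robot.move_ptp([.505,.09,.34],rot(np.pi-.22))
s=robot.get_state();print(s['time'],s['ee_pos'],s['qpos'].round(3) if hasattr(s['qpos'],'round') else s['qpos'])
ci=robot.camera_info("wrist");im=robot.grab_frame("wrist")
import pickle;pickle.dump(ci,open('w2.pkl','wb'));save(im,'w2.png')
save(robot.grab_frame("side"),'s2.png')
save(robot.grab_frame("top"),'t2.png')
E
```

```text
False
[ 0.5103875  -0.15828897  0.16567081] [ 0.66858058 -0.31665159 -0.13801608]
0.015322385375407773 [-0.32095033  0.24713409 -0.06821619] [ 0.51000919 -0.15818589  0.16501069]
7.7 0.01565004027442438 [-0.10542018  0.2969497  -2.75641825] [0.04550226 0.01222693 0.00713335] [ 0.50981654 -0.1581357   0.31942484]
8.6833 [0.50522349 0.08869419 0.33975613] [-0.067  0.129 -0.184  1.729  0.025  1.287  1.093]
```

View pics/w2.png

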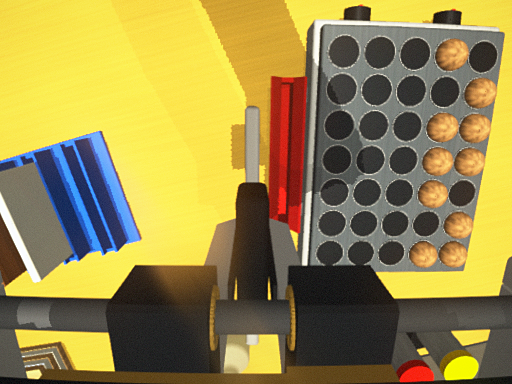

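View pics/s2.png

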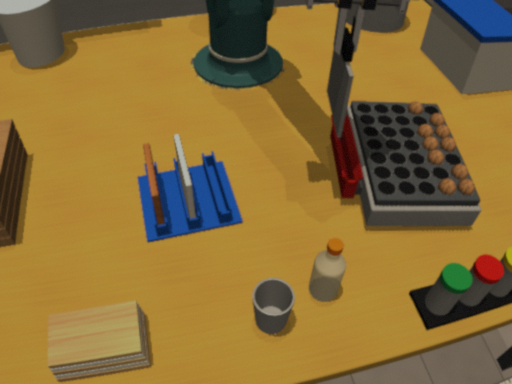

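Wrist view: guard held (steel edge at (252,107)), red channel at x 270–305, y 76–230; side view shows the guard hanging upright, boards still in the rack. Zooming on the channel.

```bash
python3 - <<'E'
from h import *
I=cv2.imread('pics/w2.png')
cv2.imwrite('pics/w2c.png',cv2.resize(I[65:240,235:335],None,fx=3.4,fy=3.4,interpolation=2))
for r in range(85,225,15): print(r,265,' '.join(map(str,I[r,265:318,2])))
E
```

```text
85 265 220 216 219 219 218 207 187 181 169 157 163 163 161 166 159 152 171 186 196 198 199 193 197 196 162 99 81 83 122 134 139 143 150 142 142 149 145 146 142 178 193 167 88 68 75 73 115 156 181 194 197 193 96
100 265 219 218 206 197 194 190 177 179 171 160 159 160 162 163 159 159 194 211 214 212 214 212 215 203 136 83 79 97 139 147 136 141 146 144 141 139 144 137 160 184 195 128 76 72 66 102 146 178 191 199 192 117 41
115 265 222 223 214 201 201 187 186 178 166 160 163 161 158 160 161 181 206 212 210 208 207 217 220 162 102 88 81 137 155 145 147 138 143 142 145 143 143 150 185 198 137 79 74 67 93 134 169 186 191 194 153 73 42
130 265 220 209 196 199 191 187 181 177 162 163 156 159 162 159 157 194 217 216 214 215 215 216 192 132 75 86 107 139 145 147 143 140 139 143 140 141 140 174 199 155 95 65 66 84 129 167 183 189 187 155 81 36 54
145 265 200 201 197 199 186 182 182 169 162 159 162 157 163 161 164 199 217 213 212 214 217 216 176 103 82 98 127 149 144 143 148 138 143 144 143 143 170 187 176 116 70 70 81 116 162 179 182 191 178 100 41 43 68
160 265 202 202 198 197 178 163 156 159 1
[... 299 characters left out ...]
133 125 129 132 159 183 141 78 69 66 90 128 151 158 161 166 115 49 38 52 63 74
190 265 39 49 154 195 171 161 153 147 152 146 147 144 143 165 244 255 253 253 255 247 180 125 85 83 110 129 127 129 132 131 125 129 128 126 148 169 150 100 68 69 87 119 148 151 159 172 130 64 34 54 62 74 73
205 265 42 54 40 43 115 162 150 145 141 149 143 147 165 198 245 252 251 250 252 255 230 79 72 122 142 136 125 124 131 141 143 138 131 140 211 238 185 111 80 99 182 229 237 242 246 208 101 39 71 111 119 121 124
220 265 44 40 35 42 86 113 114 112 114 113 128 153 155 115 94 101 100 102 99 95 108 91 94 159 201 192 195 197 197 194 197 191 199 231 243 184 81 78 90 173 237 246 246 250 238 129 37 75 114 126 130 134 140
```

View pics/w2c.png

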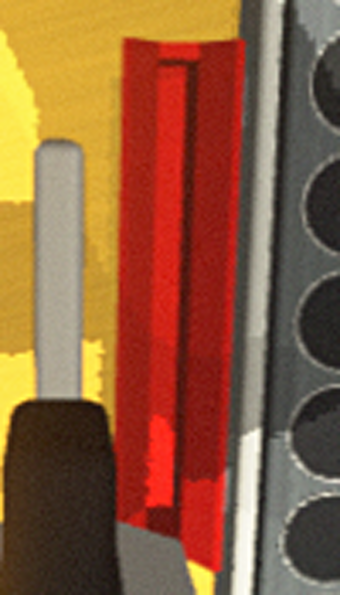

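The crop shows the channel's lips from (271,77)–(269,218) on the left to (307,77)–(300,233) on the right, parallel-ish to the guard; the end by the base is visible, at row 77 (inner end ~83).

```bash
python3 - <<'E'
from h import *
import pickle
ci=pickle.load(open('w2.pkl','rb'));I=cv2.imread('pics/w2.png').astype(int)
L=[];R=[]
for r in range(80,185,3):
    a=I[r]; s=a[:,2]; red=(a[:,2]>2.2*a[:,1])
    c=np.where(red[262:315])[0]+262
    L.append([c[0]-.5,r]);
    R.append([c[-1]+.5,r])
PL,PR=plane(L,ci,.09),plane(R,ci,.09)
fl=np.polyfit(PL[:,0],PL[:,1],1);fr=np.polyfit(PR[:,0],PR[:,1],1)
print(fl,fr,np.std(PL[:,1]-np.polyval(fl,PL[:,0])),np.std(PR[:,1]-np.polyval(fr,PR[:,0])))
sl=(fl[0]+fr[0])/2;print("yaw",np.arctan(fl[0]),np.arctan(fr[0]))
x=.505; print("width",(np.polyval(fr,x)-np.polyval(fl,x))*np.cos(np.arctan(sl)),"mid y at x=.505",(np.polyval(fr,x)+np.polyval(fl,x))/2)
print("width .44",(np.polyval(fr,.44)-np.polyval(fl,.44)),L[0],R[0],L[-1],R[-1])
print("far end",plane([[289,77]],ci,.09),plane([[288,83]],ci,.09))
# floor strip edges (z=.03 right edge of bright strip)
print("floor right", plane([[290,85],[288,115],[286.8,145],[286,175]],ci,.03).round(4))
# held guard: grip & steel top edge at tcp z
s=robot.get_state();z=s['ee_pos'][2];print("steel tip z-17",plane([[252,107],[252,150]],ci,z-.017), s['ee_pos'], s['tool_rot'])
# channel in first view w1 too
c1=pickle.load(open('w1.pkl','rb'))
print("w1 corners",plane([[465,93],[417,222]],c1,.09))
T=robot.camera_info("top");print("tri far end inner/outer lips",tri([[271.2,77],[307,77]],ci,[[138.5,262.9],[118.3,257.5]],T).round(4))
E
```

```text
[-0.2349617  0.2300349] [-0.2291897   0.27153379] 0.0003605151425796192 0.0003759568697402696
yaw -0.23077566473532496 -0.22529866555613348
width 0.043263955186422884 mid y at x=.505 0.13358611613237908
width .44 0.04403857606567424 [np.float64(270.5), 80] [np.float64(306.5), 80] [np.float64(268.5), 182] [np.float64(302.5), 182]
far end [[0.4114576  0.15562154 0.09      ]] [[0.41799469 0.15308905 0.09      ]]
floor right [[0.4191 0.1621 0.03  ]
 [0.4584 0.1515 0.03  ]
 [0.4994 0.1416 0.03  ]
 [0.5424 0.1319 0.03  ]]
steel tip z-17 [[0.43404251 0.10548825 0.32282106]
 [0.45627086 0.10048898 0.32282106]] [0.505272   0.08858079 0.33982106] [[-9.75487464e-01  2.20054867e-01 -2.50628575e-04]
 [ 2.20054929e-01  9.75487448e-01 -2.57124593e-04]
 [ 1.87903511e-04 -3.05973871e-04 -9.99999936e-01]]
w1 corners [[0.41184504 0.0990039  0.09      ]
 [0.57761345 0.06264931 0.09      ]]
tri far end inner/outer lips [[4.051e-01 1.365e-01 7.240e-02 1.500e-03]
 [4.149e-01 1.815e-01 6.340e-02 4.000e-04]]
```

```bash
python3 - <<'E'
from h import *
def rep(t):
    s=robot.get_state();print(t,round(s['time'],2),s['ee_pos'].round(4),s['force'].round(2),s['moment'].round(3))
x,y=.507,.1305
robot.move_ptp([x,y,.33],rot(np.pi-.226)); rep('above')
save(robot.grab_frame("side"),'s3.png')
print(robot.move_linear([x,y,.25],velocity=.08,threshold=8)); rep('mouth')
print(robot.move_linear([x,y,.222],velocity=.03,threshold=5)); rep('walls')
save(robot.grab_frame("side"),'s4.png');save(robot.grab_frame("wrist"),'w4.png')
I,J=cv2.imread('pics/s4.png'),cv2.imread('pics/w4.png')
cv2.imwrite('pics/c4.png',np.hstack([cv2.resize(I[60:220,310:400],(337,600)),cv2.resize(J[60:260,220:320],(300,600))]))
E
```

```text
above 9.12 [0.5069 0.1312 0.3294] [ 0.06  0.24 -3.63] [-0.046  0.055 -0.011]
False
mouth 10.32 [0.5073 0.1306 0.2505] [ 1.11  0.14 -3.58] [-0.004  0.038  0.06 ]
False
walls 11.41 [0.5071 0.1305 0.2222] [-0.58  0.22 -2.35] [-0.034 -0.001 -0.041]
```

View pics/c4.png

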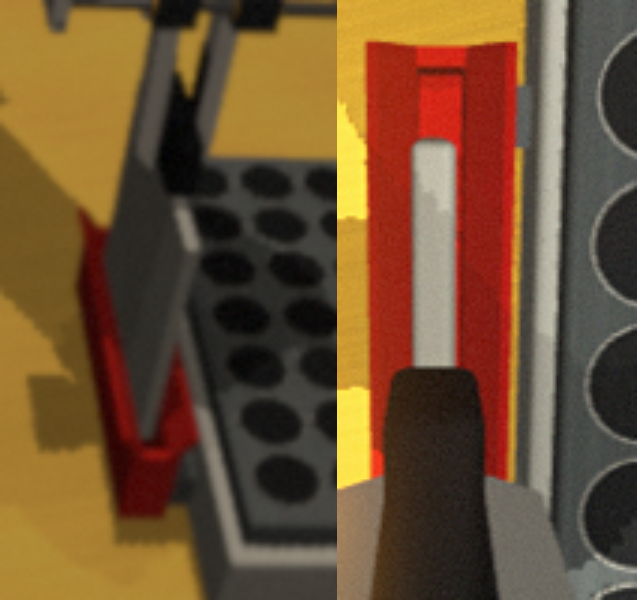

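The guard is in the mouth, aligned with the channel and close to centred (steel at 434, slot middle about 440 in the crop); no side force. Continuing down.

```bash
python3 - <<'E'
from h import *
def rep(t):
    s=robot.get_state();print(t,round(s['time'],2),s['ee_pos'].round(4),s['force'].round(2),s['moment'].round(3),round(s['opening'],4))
x,y=.507,.1310
for z in(.21,.198,.18):
    h=robot.move_linear([x,y,z],velocity=.03,threshold=8); rep((z,h))
    if h: break
E
```

```text
(0.21, False) 12.06 [0.507  0.131  0.2099] [ 0.26  0.54 -3.29] [-0.016 -0.014  0.002] 0.0161
(0.198, False) 12.61 [0.507  0.131  0.1979] [-0.28 -0.24 -4.01] [ 0.02   0.015 -0.051] 0.0158
(0.18, True) 13.05 [0.5072 0.131  0.1863] [ 0.42  0.31 -0.18] [ 0.085 -0.507  0.045] 0.0155
```

```bash
python3 - <<'E'
from h import *
def rep(t):
    s=robot.get_state();print(t,round(s['time'],2),s['ee_pos'].round(4),s['force'].round(2),s['moment'].round(3),round(s['opening'],4))
print(robot.move_linear([.507,.131,.184],velocity=.02,threshold=12)); rep('press')
robot.gripper_to(.06); rep('open')
robot.move_linear([.507,.131,.30],velocity=.12); rep('up')
robot.move_linear([.42,-.02,.36],velocity=.2); rep('away')
robot.pause(.3)
save(robot.grab_frame("side"),'s5.png');save(robot.grab_frame("top"),'t5.png')
I,J=cv2.imread('pics/s5.png'),cv2.imread('pics/t5.png')
cv2.imwrite('pics/c5.png',np.hstack([cv2.resize(I[80:230,130:400],(450,250)),cv2.resize(J[140:290,90:360],(350,250))])) 
cv2.imwrite('pics/c5.png',np.vstack([cv2.resize(I[70:220,130:400],(540,300)),cv2.resize(J[140:290,90:360],(540,300))]))
E
```

```text
True
press 13.26 [0.5082 0.1316 0.1857] [-1.22  0.09  5.99] [ 0.01   0.168 -0.034] 0.0159
open 14.09 [0.5078 0.1315 0.1854] [-0.37 -0.54 -0.28] [ 0.057 -0.024 -0.057] 0.0601
up 15.2 [0.5067 0.1309 0.2993] [-0.56 -0.25  0.13] [ 0.032 -0.082 -0.008] 0.0601
away 16.27 [ 0.4201 -0.0193  0.3596] [ 0.02  0.11 -1.18] [ 0.079 -0.001 -0.014] 0.0599
```

View pics/c5.png

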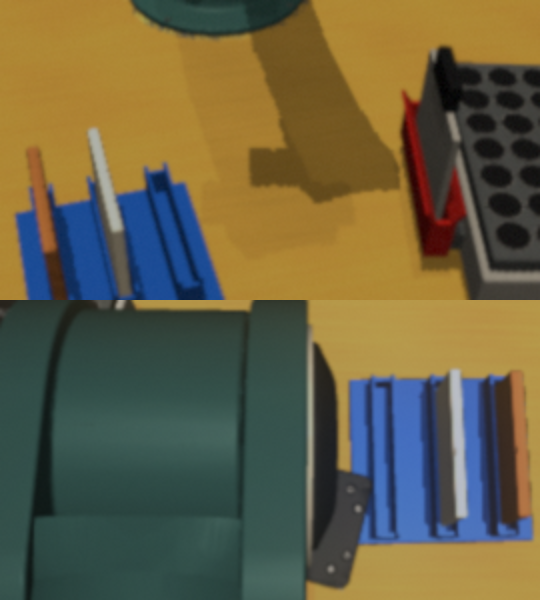

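The guard stands upright in the channel and nothing is touching it. Both boards are still in their slots, and the guard's old slot is empty.

```bash
python3 -c "
from rig import robot
robot.sign_off()"
```

```text
the job is handed in; nothing more can be done
```

The splash guard is standing in the red channel. I lifted it out of the rack by its grip and lowered it in, holding on until it touched the floor. Then I let go, backed the arm away and handed the job in at about 16 s.

**Final checks:**
- **Fully home:** the guard touched bottom with the gripper at 186 mm. The given sizes predict 187 mm for the channel floor, so they agree to about 1 mm. I pressed it down lightly (about 12 N) before letting go. I didn't measure its height with the cameras after release.
- **Upright, boards in place:** the last side view shows the guard upright and the white and wooden boards still in their slots. In the last top view the arm hid the channel, so that view only confirms the rack.
- **Forces:** no more than about 1.3 N sideways at any reading, and nothing near the limits.

**Disagreements:**
- **Channel position:** the overhead and wrist cameras differed by 3–4 mm. I aimed in between, and a close look in the mouth showed the guard within about 2 mm of centre.
- **Channel rim height:** the camera measurements came out at 63–87 mm, against the 90 mm given, so I used the given height.

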